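# Clear the weight ring and dock the titration stirrer

## Task

A black weight ring has been left in the titrator's bay, in the way of the stirrer. Put the ring away first: slip it over the top of its storage post so that it sits flat on the ring already there, and let go; then push the stirrer along the bay until it is fully home against the end stop. Keep the beaker standing on the stirrer's plate throughout, and leave the other glassware and bottles where they are.

Things in the scene. Friction and masses are not known exactly. Their poses are not given: they have to be found in the camera images.
- bay: fixed titrator with its stirrer bay. Origin: on the bench, on the bay's centreline, 145 mm before the end stop; +x runs into the stop, y across. Two aluminium rails, 8 mm high, 10 mm wide, 128 mm apart inside, run from x = -154 to +146 mm; the end stop is a bar 25 mm high across the far end; behind it (x = 185 to 305 mm) the white titrator, 200 mm wide, 58 mm high
- bay_stop (a point): middle of the end stop's face, 12.5 mm above the bench; axes as the bay's
- stirrer: loose white slab-shaped magnetic stirrer between the rails, 140 mm long (x, towards the stop), 120 mm wide, 46 mm high, plus a steel plate 96 x 110 mm (top at 50 mm) and a knob 10 mm high on top near its rear edge; about 0.7 kg. Origin: centre of its underside. Flat rear face at x = -70 mm, front face at x = +70 mm; starts 110 to 130 mm short of the stop
- stirrer_nose (a point): middle of the stirrer's front face, 12.5 mm above its underside; meets bay_stop when home
- stirrer_plate (a point): centre of the steel plate's top, 20 mm ahead of the stirrer's centre, 50 mm above its underside
- beaker: loose small glass beaker, 60 mm wide, 60 mm high, standing on the stirrer's plate. Origin: centre of its underside
- ring: loose black weight ring with a vertical hole, outside 60 mm, hole 30 mm, height 32 mm, about 0.35 kg, lying flat on the bench in the bay between the stirrer and the stop. Origin: centre of its underside, z along the hole
- ring_center (a point): centre of the weight ring, at half its height
- post: fixed upright storage post to one side of the bay: round base 88 mm wide and 12 mm high, on it a ring of the same kind that stays there (60 mm wide, up to 44 mm above the bench), through which a steel shaft 26 mm thick rises to 100 mm with a chamfered top. Origin: centre of its underside
- post_seat (a point): on the shaft's axis, at the top of the ring that is already there (44 mm above the bench)
- post_top (a point): centre of the shaft's top end, 100 mm above the bench
- jar: loose white jar, 68 mm wide, 85 mm high, on the other side of the bay from the post; bystander. Origin: centre of its underside
- washbottle: loose white wash bottle with a blue cap, 68 mm wide, 190 mm high, far left; bystander. Origin: centre of its underside
- amber: loose amber bottle with a white dispenser, 87 mm wide, 230 mm high, far right; bystander. Origin: centre of its underside
- cup: loose white sample cup, 56 mm wide, 50 mm high, left of the titrator; bystander. Origin: centre of its underside
- dish: loose white dish, 64 mm wide, 22 mm high, right of the titrator; bystander. Origin: centre of its underside
- vial: loose amber vial, 26 mm wide, 55 mm high, standing left of the bay, nearer the robot; bystander. Origin: centre of its underside

How it is judged (in metres and radians):
On the way, in this order (a step that is already met when the one before it is completed fails the run):
1. the weight ring sits over the post, flat on the ring already there, and is let go (horizontal distance between ring_center and post_seat below 0.006 m and z of ring_center in the frame of post_seat between 0.012 and 0.02 m and contact force between the fingers and ring below 0.2 N and linear speed of ring below 0.02 m/s), for 0.2 s.
2. after that, the stirrer is pushed home against the end stop (x of stirrer_nose in the frame of bay_stop between -0.004 and 0.004 m and y of stirrer_nose in the frame of bay_stop between -0.008 and 0.008 m and z of stirrer_nose in the frame of bay_stop below 0.006 m and angle between stirrer's own z axis and vertical below 0.06 rad), for 0.2 s.
At the end, for the whole second after the job is handed in: Ring over the post, within 6 mm of its axis and 4 mm of lying flat on the ring below; stirrer flat in the bay, front face within 4 mm of the stop and 8 mm of the centreline; beaker upright on the plate, within 30 mm of its centre; all at rest (all of step 2 and horizontal distance between ring_center and post_seat below 0.006 m and z of ring_center in the frame of post_seat between 0.012 and 0.02 m and horizontal distance between beaker and stirrer_plate below 0.03 m and z of beaker in the frame of stirrer_plate below 0.006 m and angle between beaker's own z axis and vertical below 0.1 rad and linear speed of each of ring, stirrer, beaker below 0.02 m/s); the robot touches nothing.
It fails at once if the beaker tips (more than 0.35 rad) (angle between beaker's own z axis and vertical above 0.35 rad).
It fails at once if the beaker comes off the stirrer's plate (more than 45 mm from its centre, or lifted 10 mm) (horizontal distance between beaker and stirrer_plate above 0.045 m or z of beaker in the frame of stirrer_plate above 0.01 m).
It fails at once if a bystander is moved by more than 30 mm (distance of any of jar, washbottle, amber, cup, dish, vial from where it was at the start of the episode above 0.03 m).
It also fails if it takes over 64 s, if anything falls off the work surface, if the arm or the gripper's body presses on something with over 40 N, if the wrist force passes 120 N, or if a joint passes its speed limit or range.

## Robot

A 6-joint arm with a two-finger parallel gripper is mounted at the origin on the work surface. World frame = base frame: x ahead of the robot, y to its left, z up, the work surface at z = 0. Lengths are in m, angles in degrees, forces in N, time in s.
With the tool pointing down it reaches from about 0.4 to 0.825 m from the base axis. Payload 7 kg.
Tool frame: the origin (TCP) lies between the finger pads; the fingertips stand 22 mm ahead of it and the grasp point (between the pads) lies 3 mm ahead of it; z points along the fingers, y is the line along which they close (so a half turn about z gives the same grasp; the last joint's range is limited). The gripper opens to 88 mm and grips with 3 to 60 N. Pads are 19 mm wide; open, the fingers measure 130 mm over their backs; the gripper's body (78 mm by 193 mm) begins 47 mm behind the grasp point.
Start: joints at [79.704, 20.546, 0.682, 0, -70.136, -16.507], TCP at [0.304, 0.602, 0.249] pointing down, gripper open.
Joint ranges: [-176.03, 176.03], [-82.01, 121.73], [-58.28, 71.71], [-173.87, 95.51], [-174.79, -0.11], [-173.66, 173.66]. Speed limits (degrees/s): [136.94, 136.94, 172.46, 180, 180, 180].

## Interface

Orientations are given as [roll, pitch, yaw] about the fixed x, y, z axes, in that order (R = Rz(yaw) Ry(pitch) Rx(roll)).
In Python, from plant import ctrl gives the robot as it stands.
- The arm moves only by the tool apply_moves, never from a script. Its argument "targets" is a list of rows, each an object with "travel": the shift along the tool's x, y, z in mm, a list of three; "roll": the turn about the tool's z in degrees; "jaw": the finger opening in mm, from 0 to 87.6. In form: [{"travel": [tx, ty, tz], "roll": roll, "jaw": jaw}, ...]. A call has 1 to 10 rows; each row shifts and turns the commanded pose from where the row before left it, along the tool's axes as they then stand; what a row does not reach is not made up. A row lasts 1/10 s, in which the tool goes at most 50 mm and 8.59 degrees, less where a joint would pass 70% of its speed; a pose out of reach is approached as far as the arm can. A call with a gripper value outside its range is refused whole. The fingers move at their own pace and stop on an object; the grip force is fixed at half the most. Time passes only in rows, so rows that do not move let the fingers close. It gives the time, the measured TCP pose, the force, the opening and the grip force at its end, in the units of the state.
- ctrl.get_obs(): the state, without advancing time (a new reading comes with each control period).
- ctrl.snapshot(name): name is "scene" or "top"; returns the picture (420x560x3 uint8, red, green, blue); there is no depth.
- ctrl.calibration(name): a dict with "K" (3x3 intrinsics, pixels), "dist_coeffs" ([k1, k2, p1, p2, k3] as OpenCV has them; the pictures are not rectified), "extrinsics" (4x4, takes a point from camera to world coordinates). Camera axes: x right, y down, z forward; pixel columns grow to the right and rows downward; lengths in m; the calibration is good to about 2 mm. A picture is of the moment at which its call begins. calibration takes no time and is no camera call.
- ctrl.close_job(): hands the job in; it is judged then, once.
The state is a dict: "clock": time; "joint_pos": joint angles; "qvel": joint speeds; "tau": joint torques, N m; "tool_pos": TCP position; "orientation": TCP orientation; "force": force on the tool from outside, world axes, zero at the start; "moment": the same for the moment, N m; "opening": finger opening in m; "gripper_force": force on a finger pad.
Only numpy, scipy, OpenCV 4.12 (cv2) and the standard library are available. Lean on these libraries where they do the work, as an engineer would, in place of code of your own. Each camera call takes 0.05 s, during which the arm holds its last target. There are 200 camera calls.

## Working session

There is one attempt and no reset: what is moved stays moved. The work goes in short steps, Python scripts to look and compute and a tool call to move; the robot and the scene stay as the last step left them, time stands still between calls to the robot, and variables do not carry over. Pictures are saved under pics/ and viewed, at most 11 in all, crops included, and the job is handed in when it is done.

Besides the shell and the picture viewer there is one more tool, called as a command line: name --argument value ..., lists and objects as JSON in quotes. apply_moves: Moves the arm, as the interface text tells. Its arguments: {"type":"object","properties":{"targets":{"type":"array","items":{"type":"object","properties":{"travel":{"type":"array","items":{"type":"number"}},"roll":{"type":"number"},"jaw":{"type":"number"}}}}},"required":["targets"]}

```bash
mkdir -p pics; ls
python3 - <<'E'
from plant import ctrl
import cv2,numpy as np
np.set_printoptions(precision=4,suppress=True)
for n in("scene","top"):
    cv2.imwrite(f"pics/{n}0.png",ctrl.snapshot(n)[:,:,::-1]); c=ctrl.calibration(n); print(n,c["K"],c["dist_coeffs"],c["extrinsics"])
o=ctrl.get_obs();print(o)
E
```

```text
pics
scene [[502.9405   0.     277.6361]
 [  0.     502.9405 202.7696]
 [  0.       0.       1.    ]] [0.0396 0.     0.     0.     0.    ] [[ 0.1852  0.5623 -0.8059  1.5756]
 [ 0.9826 -0.0926  0.1613 -0.205 ]
 [ 0.0161 -0.8217 -0.5697  0.7964]
 [ 0.      0.      0.      1.    ]]
top [[389.8797   0.     272.6658]
 [  0.     389.8797 213.5784]
 [  0.       0.       1.    ]] [-0.0148  0.      0.      0.      0.    ] [[ 0.014  -0.9739  0.2265  0.2803]
 [-0.9999 -0.0136  0.0034 -0.018 ]
 [-0.0003 -0.2265 -0.974   1.3232]
 [ 0.      0.      0.      1.    ]]
{'clock': 0.1, 'joint_pos': array([ 79.7044,  20.586 ,   0.6414,  -0.0181, -70.1359, -16.5082]), 'qvel': array([-0.0228, -0.0892,  0.1032,  0.0599,  0.0444, -0.0479]), 'tau': array([ -0.0014, -58.4165,  29.3749,   7.0153,   0.0102,  -0.0001]), 'tool_pos': array([0.3042, 0.6021, 0.2477]), 'orientation': array([179.9179,  -0.0066, -26.81  ]), 'force': array([-0.0605, -0.5786,  0.6343]), 'moment': array([ 0.0227, -0.012 ,  0.0533]), 'gripper_force': 0.0, 'opening': 0.08752260794134445}
```

View pics/top0.png

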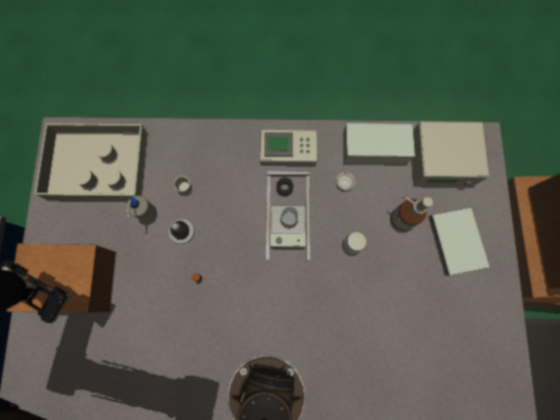

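View pics/scene0.png

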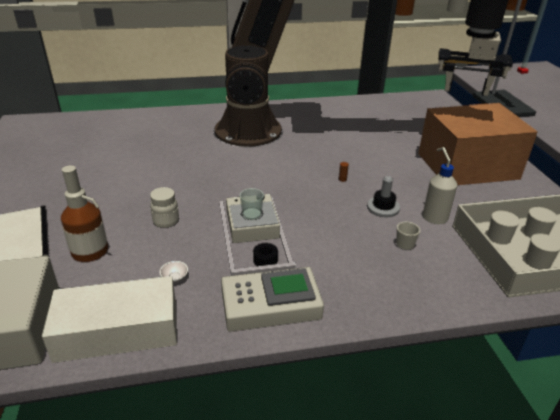

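The top view shows the ring at about (285,187), stirrer at (288,225), post at (181,231) and jar at (356,242). In the scene view the ring is at about (265,254) and the post shaft top at (387,180). Next I'll enlarge both.

```bash
cat > h.py <<'E'
from plant import ctrl
import cv2,numpy as np
np.set_printoptions(precision=4,suppress=True)
def cal(n):
    c=ctrl.calibration(n); return np.array(c["K"]),np.array(c["dist_coeffs"]),np.array(c["extrinsics"])
def proj(n,P):
    K,d,E=cal(n); I=np.linalg.inv(E)
    return cv2.projectPoints(np.float64(P).reshape(-1,1,3),cv2.Rodrigues(I[:3,:3])[0],I[:3,3],K,d)[0][:,0]
def back(n,uv,z):
    K,d,E=cal(n); p=cv2.undistortPoints(np.float64(uv).reshape(-1,1,2),K,d)[:,0]
    r=np.c_[p,np.ones(len(p))]@E[:3,:3].T; o=E[:3,3]
    return (o+r*((z-o[2])/r[:,2])[:,None])[:,:2]
def crop(img,x0,y0,w,h,s):
    return cv2.resize(img[y0:y0+h,x0:x0+w],None,fx=s,fy=s,interpolation=cv2.INTER_CUBIC)
E
python3 - <<'E'
from h import *
t=cv2.imread("pics/top0.png");s=cv2.imread("pics/scene0.png")
a=crop(t,255,165,65,100,6); b=crop(t,155,205,50,50,6); a=np.hstack([a,np.vstack([b,np.zeros((300,300,3),np.uint8)])])
cv2.imwrite("pics/c1.png",np.clip(a*1.6,0,255).astype(np.uint8))
a=crop(s,215,180,80,100,6);b=crop(s,360,170,50,50,6);a=np.hstack([a,np.vstack([b,np.zeros((300,300,3),np.uint8)])])
cv2.imwrite("pics/c2.png",np.clip(a*1.6,0,255).astype(np.uint8))
E
```

```text
(no output)
```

View pics/c1.png

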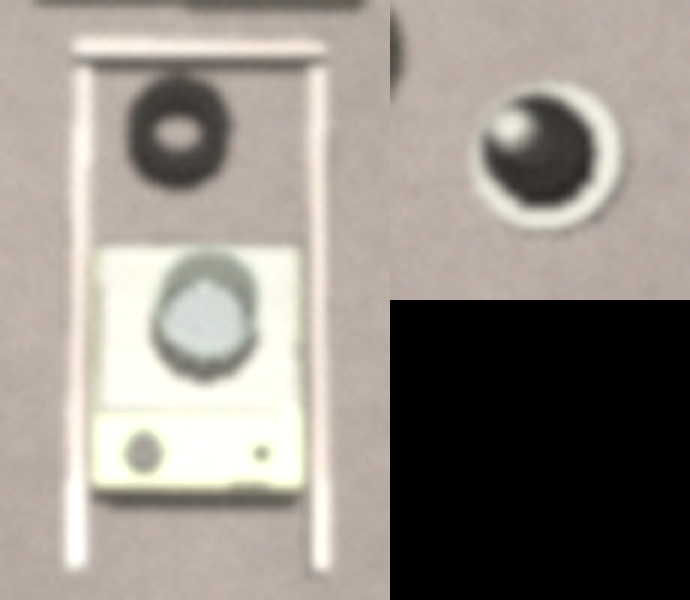

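View pics/c2.png

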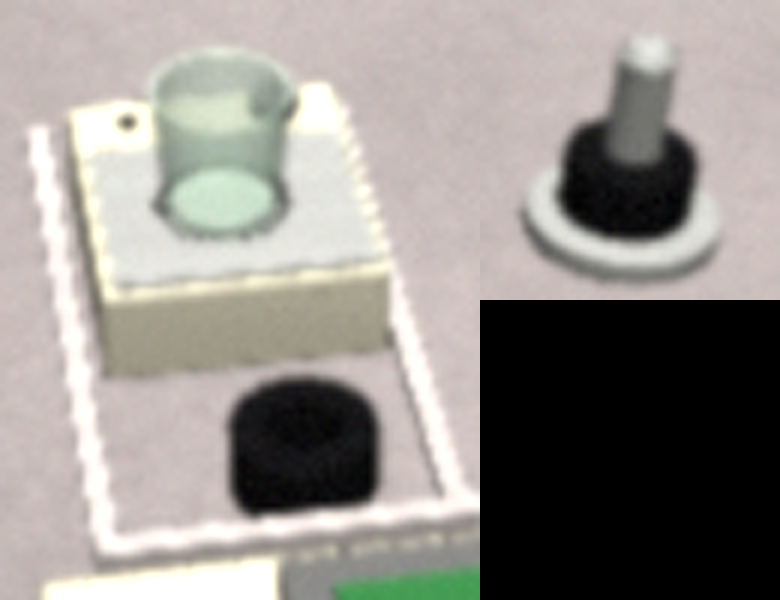

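```bash
cat >> h.py <<'E'
from scipy.optimize import least_squares
def hullc(p):
    h=cv2.convexHull(np.float32(p)); m=cv2.moments(h); return np.array([m['m10'],m['m01']])/m['m00'],m['m00']
def cylc(n,xy,r,z0,z1):
    a=np.linspace(0,2*np.pi,90,endpoint=False); c=np.c_[xy[0]+r*np.cos(a),xy[1]+r*np.sin(a)]
    return hullc(proj(n,np.vstack([np.c_[c,a*0+z0],np.c_[c,a*0+z1]])))
def blob(img,x0,y0,w,h,thr,dark=True,S=8):
    g=cv2.cvtColor(crop(img,x0,y0,w,h,S),cv2.COLOR_BGR2GRAY)
    m=((g<thr) if dark else (g>thr)).astype(np.uint8)
    cs=cv2.findContours(m,cv2.RETR_EXTERNAL,cv2.CHAIN_APPROX_NONE)[0]
    c=max(cs,key=cv2.contourArea)[:,0]
    return hullc((c+.5)/S-.5+[x0,y0])
def fit(n,c,r,z0,z1,x0):
    return least_squares(lambda x:cylc(n,x,r,z0,z1)[0]-c,x0,x_scale=.1).x
E
python3 - <<'E'
from h import *
I={n:cv2.imread(f"pics/{n}0.png") for n in("top","scene")}
def do(name,n,box,thr,r,z0,z1,dark=True):
    c,A=blob(I[n],*box,thr,dark); x=fit(n,c,r,z0,z1,back(n,c,(z0+z1)/2)[0]); print(name,n,c,A,"model A",cylc(n,x,r,z0,z1)[1],x)
for thr in(50,62):
  do("ring","top",(270,177,30,21),thr,.03,0,.032)
for thr in(45,60):
  do("ring","scene",(250,240,31,25),thr,.03,0,.032)
for thr in(60,70): do("stack","top",(165,215,30,32),thr,.03,.012,.044)
for thr in(45,60): do("stack","scene",(368,186,32,26),thr,.03,.012,.044)
for thr in(110,125): do("base","top",(165,215,30,32),thr,.044,0,.012,False)
f=lambda u,v,x0,y0:[x0+(u+.5)/6-.5,y0+(v+.5)/6-.5]
print("shaft top scene",back("scene",[f(650,52,360-80,170)],.1), "top",back("top",[f(514-390,127,155,205)],.1))
P=[f(u,v,255,165) for u,v in[(84,70),(76,565),(316,70),(321,565)]]
b=back("top",P,.008);print("rails",b); m=(b[0]+b[2])/2-(b[1]+b[3])/2; print("bay yaw",np.degrees(np.arctan2(m[1],m[0])),np.linalg.norm(b[0]-b[2]))
print("stop top edge",back("top",[f(75,40,255,165),f(325,40,255,165),f(75,56,255,165),f(325,56,255,165)],.025))
print("stirrer corners top",back("top",[f(97,488,255,165),f(300,488,255,165),f(97,247,255,165),f(300,247,255,165)],.048))
print("beaker", back("top",[f(207,312,255,165)],.06), "scene base",back("scene",[f(220,205,215,180)],.05))
print("jar",back("top",[[356,242]],.07),"wash",back("top",[[138,207]],.1),"vial",back("top",[[196,278]],.03),"cup",back("top",[[183,186]],.03))
E
```

```text
ring top [284.2747 186.774 ] 206.9765625 model A 267.64668539119884 [ 0.6807 -0.0526]
ring top [284.2763 186.5754] 239.453125 model A 267.63161409972236 [ 0.6815 -0.0526]
ring scene [265.0379 254.1531] 459.6953125 model A 589.5054004193516 [ 0.6765 -0.0532]
ring scene [265.0467 254.0472] 481.328125 model A 589.143321501324 [ 0.6761 -0.0531]
stack top [179.8644 230.0983] 219.109375 model A 293.5743757110322 [0.5196 0.299 ]
stack top [179.7796 230.0255] 235.4453125 model A 293.5844280978199 [0.5199 0.2993]
stack scene [384.0783 199.7092] 345.8671875 model A 438.29466635757126 [0.5208 0.3007]
stack scene [384.0672 199.284 ] 382.4140625 model A 437.0664112747181 [0.5189 0.3014]
base top [178.3199 229.1378] 831.7265625 model A 531.3728474021191 [0.5273 0.3102]
base top [181.0473 231.0883] 433.2109375 model A 532.521118189441 [0.5206 0.3003]
shaft top scene [[0.5264 0.2989]] top [[0.5204 0.2975]]
rails [[ 0.7217  0.003 ]
 [ 0.4294  0.0027]
 [ 0.7236 -0.134 ]
 [ 0.4313 -0.135 ]]
bay yaw 0.12984534453130747 0.13699310502466633
stop top edge [[ 0.7343  0.0083]
 [ 0.7364 -0.1379]
 [ 0.7245  0.0081]
 [ 0.7265 -0.1378]]
stirrer corners top [[ 0.4673 -0.0087]
 [ 0.4689 -0.1202]
 [ 0.6038 -0.0067]
 [ 0.6054 -0.1208]]
beaker [[ 0.5645 -0.0682]] scene base [[ 0.5567 -0.0684]]
jar [[ 0.4807 -0.2855]] wash [[0.5805 0.4228]] vial [[0.3604 0.2351]] cup [[0.6748 0.2986]]
```

apply_moves --targets '[{"travel":[0,0,0],"roll":-6.7,"jaw":80},{"travel":[0,0,0],"roll":-6.7,"jaw":80},{"travel":[0,0,0],"roll":-6.7,"jaw":80},{"travel":[0,0,0],"roll":-6.7,"jaw":80},{"travel":[10,17,0],"roll":0,"jaw":80},{"travel":[22,38,0],"roll":0,"jaw":80},{"travel":[22,38,0],"roll":0,"jaw":80},{"travel":[22,38,0],"roll":0,"jaw":80},{"travel":[22,38,0],"roll":0,"jaw":80},{"travel":[22,38,0],"roll":0,"jaw":80}]'

```text
clock: 1.1
tool_pos: [0.4249, 0.393, 0.2484]
orientation: [180.0, 0.0, -0.1]
force: [0.2, 0.9, -0.6]
opening: 0.0799
gripper_force: 0.0
```

apply_moves --targets '[{"travel":[22,38,0],"roll":0,"jaw":80},{"travel":[22,38,0],"roll":0,"jaw":80},{"travel":[22,38,0],"roll":0,"jaw":80},{"travel":[22,38,0],"roll":0,"jaw":80},{"travel":[22,38,0],"roll":0,"jaw":80},{"travel":[22,38,0],"roll":0,"jaw":80},{"travel":[22,38,0],"roll":0,"jaw":80},{"travel":[22,38,0],"roll":0,"jaw":80},{"travel":[22,38,0],"roll":0,"jaw":80},{"travel":[0,0,0],"roll":0,"jaw":80}]'

```text
clock: 2.1
tool_pos: [0.6234, 0.0486, 0.2477]
orientation: [179.9, 0.1, -0.4]
force: [-1.2, -1.2, -0.6]
opening: 0.0799
gripper_force: 0.0
```

apply_moves --targets '[{"travel":[19,34,0],"roll":0,"jaw":80},{"travel":[19,34,0],"roll":0,"jaw":80},{"travel":[18,34,0],"roll":0,"jaw":80},{"travel":[0,0,30],"roll":0,"jaw":80},{"travel":[0,0,40],"roll":0,"jaw":80},{"travel":[0,0,40],"roll":0,"jaw":80},{"travel":[0,0,40],"roll":0,"jaw":80},{"travel":[0,0,0],"roll":0,"jaw":80},{"travel":[0,0,0],"roll":0,"jaw":80}]'

```text
clock: 3.0
tool_pos: [0.6781, -0.0489, 0.0988]
orientation: [179.9, 0.1, -0.0]
force: [0.0, 0.3, 0.5]
opening: 0.0799
gripper_force: 0.0
```

Run:
```python
from h import *
t=ctrl.snapshot("top")[:,:,::-1];s=ctrl.snapshot("scene")[:,:,::-1]
cv2.imwrite("pics/top1.png",t);cv2.imwrite("pics/scene1.png",s)
a=np.hstack([crop(t,255,165,65,75,6),crop(s,225,200,68,75,6)])
cv2.imwrite("pics/c3.png",np.clip(a*1.6,0,255).astype(np.uint8)); print(ctrl.get_obs()["tool_pos"])
```

```text
[ 0.6798 -0.0484  0.1012]
```

View pics/c3.png

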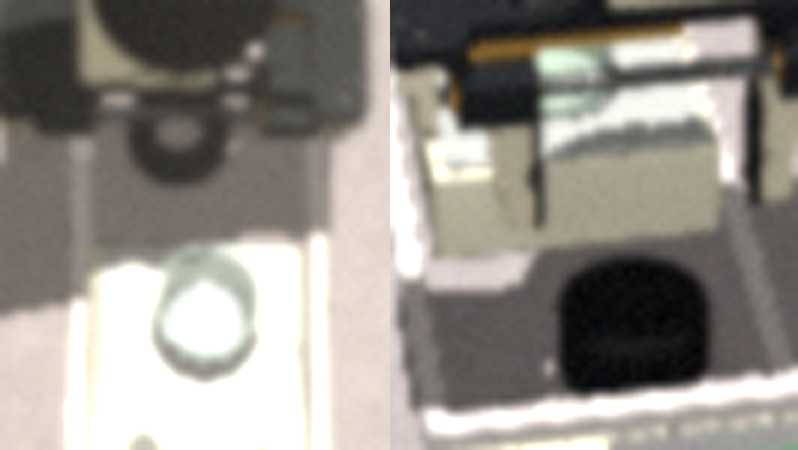

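The fingers straddle the ring: tips at about crop x 538 and 755, ring centred at 635. I'll shift about 4 mm across, descend and grip.

apply_moves --targets '[{"travel":[0,4,20],"roll":0,"jaw":80},{"travel":[0,0,20],"roll":0,"jaw":80},{"travel":[0,0,15],"roll":0,"jaw":80},{"travel":[0,0,8],"roll":0,"jaw":80},{"travel":[0,0,0],"roll":0,"jaw":80},{"travel":[0,0,0],"roll":0,"jaw":50},{"travel":[0,0,0],"roll":0,"jaw":50},{"travel":[0,0,0],"roll":0,"jaw":50},{"travel":[0,0,0],"roll":0,"jaw":50},{"travel":[0,0,0],"roll":0,"jaw":50}]'

```text
clock: 4.1
tool_pos: [0.6789, -0.0526, 0.0364]
orientation: [180.0, -0.1, 0.0]
force: [-0.1, -0.4, 5.5]
opening: 0.0596
gripper_force: 30.0
```

apply_moves --targets '[{"travel":[0,0,-15],"roll":0,"jaw":50},{"travel":[0,0,-30],"roll":0,"jaw":50},{"travel":[0,0,-35],"roll":0,"jaw":50},{"travel":[0,0,-35],"roll":0,"jaw":50},{"travel":[0,0,-20],"roll":0,"jaw":50},{"travel":[0,0,0],"roll":0,"jaw":50},{"travel":[-10,-22,0],"roll":0,"jaw":50},{"travel":[-16,-36,0],"roll":0,"jaw":50},{"travel":[-16,-36,0],"roll":0,"jaw":50},{"travel":[-16,-36,0],"roll":0,"jaw":50}]'

```text
clock: 5.1
tool_pos: [0.6186, 0.0782, 0.1691]
orientation: [180.0, 0.2, -0.1]
force: [0.1, 1.2, -2.9]
opening: 0.06
gripper_force: 30.0
```

apply_moves --targets '[{"travel":[-16,-36,0],"roll":0,"jaw":50},{"travel":[-16,-36,0],"roll":0,"jaw":50},{"travel":[-16,-36,0],"roll":0,"jaw":50},{"travel":[-16,-36,0],"roll":0,"jaw":50},{"travel":[-16,-36,0],"roll":0,"jaw":50},{"travel":[-16,-36,0],"roll":0,"jaw":50},{"travel":[0,0,0],"roll":-7,"jaw":50},{"travel":[0,0,0],"roll":-7,"jaw":50},{"travel":[0,0,0],"roll":-7,"jaw":50},{"travel":[0,0,0],"roll":-7,"jaw":50}]'

```text
clock: 6.1
tool_pos: [0.5232, 0.293, 0.1691]
orientation: [180.0, 0.2, 28.3]
force: [0.8, 0.8, -2.9]
opening: 0.0599
gripper_force: 30.0
```

apply_moves --targets '[{"travel":[0,0,0],"roll":-7,"jaw":50},{"travel":[0,0,0],"roll":-7,"jaw":50},{"travel":[0,0,0],"roll":-7,"jaw":50},{"travel":[0,0,0],"roll":-7,"jaw":50},{"travel":[0,0,0],"roll":-7,"jaw":50},{"travel":[0,0,0],"roll":-7,"jaw":50},{"travel":[0,0,0],"roll":0,"jaw":50},{"travel":[0,0,0],"roll":0,"jaw":50},{"travel":[0,0,0],"roll":0,"jaw":50}]'

```text
clock: 7.0
tool_pos: [0.5241, 0.2932, 0.1701]
orientation: [-180.0, 0.0, 69.8]
force: [-0.0, -0.8, -3.1]
opening: 0.0601
gripper_force: 30.0
```

Run:
```python
from h import *
t=ctrl.snapshot("top")[:,:,::-1];s=ctrl.snapshot("scene")[:,:,::-1]
cv2.imwrite("pics/top2.png",t);cv2.imwrite("pics/scene2.png",s)
a=np.hstack([crop(t,150,190,65,75,6),crop(s,350,145,68,75,6)])
cv2.imwrite("pics/c4.png",np.clip(a*1.6,0,255).astype(np.uint8)); o=ctrl.get_obs();print(np.mean([ctrl.get_obs()["tool_pos"] for _ in range(5)],0),o["tool_pos"],o["orientation"],o["opening"])
```

```text
[0.5242 0.2934 0.1703] [0.5242 0.2934 0.1703] [-179.9847    0.0185   69.898 ] 0.059600327882787595
```

View pics/c4.png

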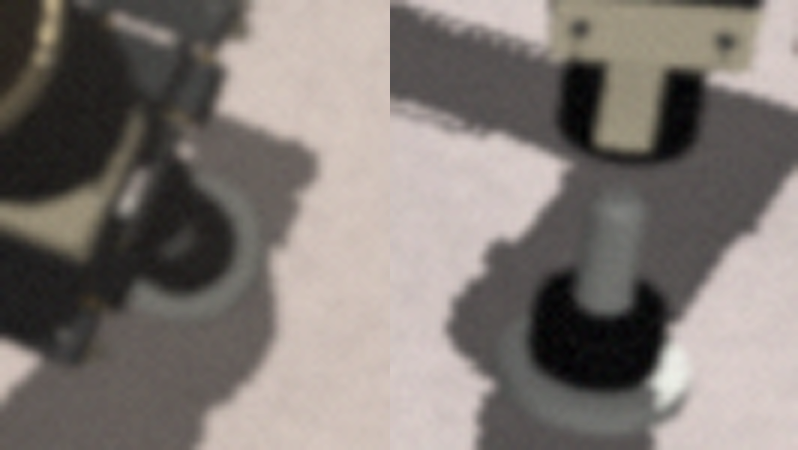

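The scene view shows the held ring (edges at crop x of about 558 and 703, bottom at y 163) above the shaft top (620,195). In the top view the ring is around (183,242), nearly over the post base. I'll measure the offset from edge points.

```bash
cat > m.py <<'E'
from h import *
def edge(g,p,q,lo=None):  # strongest gradient along segment p->q, subpixel
    n=200; L=np.linspace(0,1,n); X=(np.float32(p)+np.outer(L,np.subtract(q,p))).astype(np.float32)
    v=cv2.remap(g,X[None,:,0],X[None,:,1],cv2.INTER_CUBIC)[0].astype(float); v=cv2.GaussianBlur(v[None],(0,0),8)[0]
    d=np.abs(np.gradient(v)); d[:12]=d[-12:]=0; return X[np.argmax(d)]
E
python3 - <<'E'
from m import *
S=cv2.GaussianBlur(cv2.imread("pics/scene2.png",0),(0,0),.5);T=cv2.GaussianBlur(cv2.imread("pics/top2.png",0),(0,0),.5)
T0=cv2.imread("pics/top0.png",0);S0=cv2.imread("pics/scene0.png",0)
s=lambda u,v:(350+(u-390+.5)/6-.5,145+(v+.5)/6-.5); t=lambda u,v:(150+(u+.5)/6-.5,190+(v+.5)/6-.5)
# held ring edge points
Es=[edge(S,s(590,v),s(535,v)) for v in(85,95,105,115)]+[edge(S,s(672,v),s(725,v)) for v in(85,95,105,115)]+[edge(S,s(u,150),s(u,178)) for u in(600,615,645,660)]
cT=t(183,242); Et=[edge(T,np.add(cT,[6*np.cos(a),6*np.sin(a)]),np.add(cT,[12*np.cos(a),12*np.sin(a)])) for a in np.radians([-20,0,20,40,60,80,100])]
def res(n,E,r,z0,z1):
    def f(x):
        a=np.linspace(0,2*np.pi,120); c=np.c_[x[0]+r*np.cos(a),x[1]+r*np.sin(a)]
        h=cv2.convexHull(np.float32(proj(n,np.vstack([np.c_[c,a*0+z0],np.c_[c,a*0+z1]]))))
        return np.array([cv2.pointPolygonTest(h,(float(e[0]),float(e[1])),True) for e in E])
    return f
for z in(.132,.134,.136):
  fs=res("scene",Es,.03,z,z+.032);ft=res("top",Et,.03,z,z+.032)
  for nm,f in(("scene",fs),("top",ft),("both",lambda x:np.r_[fs(x),ft(x)])):
    r=least_squares(f,[.524,.294],x_scale=.01,diff_step=1e-3,loss="soft_l1",f_scale=.3); print(z,nm,r.x,np.abs(r.fun).max().round(2))
# post, shaft in scene2 (both sides), stack sides + bottom, base in top0
Eh=[edge(S,s(608,v),s(575,v)) for v in(215,235,255)]+[edge(S,s(620,v),s(660,v)) for v in(215,235,255)]
Ek=[edge(S0,s(560,v),s(510,v)) for v in(320,330,340)]+[edge(S0,s(640,v),s(690,v)) for v in(310,320,330)]+[edge(S0,s(u,372),s(u,402)) for u in(575,600,620)]
c=(181.0,230.6);Eb=[edge(T0,np.add(c,[10*np.cos(a),10*np.sin(a)]),np.add(c,[17*np.cos(a),17*np.sin(a)])) for a in np.arange(0,6.2,.4)]
for nm,n,E,r,z0,z1 in(("shaft","scene",Eh,.013,.044,.1),("stack","scene",Ek,.03,.012,.044),("base","top",Eb,.044,0,.012)):
    q=least_squares(res(n,E,r,z0,z1),[.52,.30],x_scale=.01,diff_step=1e-3,loss="soft_l1",f_scale=.3); print(nm,q.x,q.fun.round(1))
E
```

```text
0.132 scene [0.5124 0.3024] 1.78
0.132 top [0.5028 0.2761] 0.65
0.132 both [0.511  0.3022] 8.93
0.134 scene [0.5153 0.301 ] 1.83
0.134 top [0.5025 0.2756] 0.65
0.134 both [0.5132 0.3011] 9.15
0.136 scene [0.5182 0.2996] 1.87
0.136 top [0.5022 0.2752] 0.65
0.136 both [0.5157 0.2998] 9.41
shaft [0.4788 0.3222] [ 1.2  1.8 -0.2  0.8  0.1  0.2]
stack [0.5166 0.3024] [ 0.3  0.4 -0.1  0.5 -0.   0.1  0.2 -0.  -0.1]
base [0.5238 0.3039] [0.5 0.3 0.3 0.6 0.6 0.4 2.9 3.4 3.2 3.6 1.9 2.7 2.8 0.7 0.4 0.5]
```

Run:
```python
from m import *
out=[]
for n,im,x0,y0,w,h in(("top","top2",165,212,36,40),("scene","scene2",368,150,44,66)):
    S=9 if n=="scene" else 10
    c=crop(cv2.imread(f"pics/{im}.png"),x0,y0,w,h,S); c=np.clip(c*1.8,0,255).astype(np.uint8)
    def circ(x,y,z,r,col):
        a=np.linspace(0,2*np.pi,100); p=proj(n,np.c_[x+r*np.cos(a),y+r*np.sin(a),a*0+z])
        cv2.polylines(c,[np.int32((p-[x0,y0]+.5)*S)],True,col,1,cv2.LINE_AA)
    for z in(.1345,.1665): circ(.5242,.2934,z,.03,(0,0,255))
    circ(.5242,.2934,.1665,.015,(0,0,255))
    for z,r in((.012,.044),(0,.044),(.044,.03),(.1,.013),(.044,.013),(.012,.03)): circ(.520,.300,z,r,(0,255,0))
    out.append(c)
H=max(o.shape[0] for o in out); out=[cv2.copyMakeBorder(o,0,H-o.shape[0],0,0,0) for o in out]
a=np.hstack(out);print(a.shape);cv2.imwrite("pics/c5.png",a)
```

```text
(594, 756, 3)
```

View pics/c5.png

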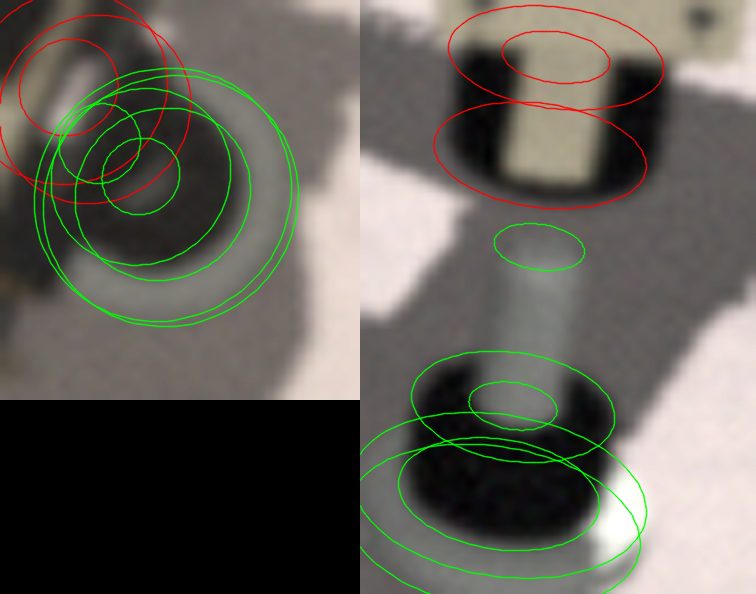

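The dark disc in the top view is the post's own ring; the held ring is hidden under the gripper. The scene overlay puts the held ring about 1 px right of its model and the stack about 0.3 px right. I'll measure this with threshold crossings on both rings.

```bash
cat > q.py <<'E'
from m import *
def hull(n,x,y,r,z0,z1):
    a=np.linspace(0,2*np.pi,200); c=np.c_[x+r*np.cos(a),y+r*np.sin(a)]
    return cv2.convexHull(np.float32(proj(n,np.vstack([np.c_[c,a*0+z0],np.c_[c,a*0+z1]]))))
def mask(h,w=560*8,H=420*8):
    m=np.zeros((H,w),np.uint8); cv2.fillConvexPoly(m,np.int32((h[:,0]+.5)*8),255); return m
def lr(m,v): u=np.where(m[int((v+.5)*8)]>0)[0]; return (u[0]/8-.5,u[-1]/8-.5) if len(u) else None
def bot(m,u): v=np.where(m[:,int((u+.5)*8)]>0)[0]; return v[-1]/8-.5
E
python3 - <<'E'
from q import *
G=cv2.resize(cv2.imread("pics/scene2.png",0),None,fx=8,fy=8,interpolation=cv2.INTER_CUBIC)
def im(v0,v1,u0,u1,thr):
    m=np.zeros_like(G); a=np.s_[int(v0*8):int(v1*8),int(u0*8):int(u1*8)]; m[a]=(G[a]<thr)*255; return m
for nm,hl,box,rows,cols in(("held",hull("scene",.5242,.2934,.03,.1345,.1665),(157,176,372,408),(160,162,164,166),(384,386,391,393)),
        ("stack",hull("scene",.520,.300,.03,.012,.044),(190,212,372,403),(198,200,202,204),(388,390,392))):
  for thr in(35,45):
    m=im(*box[:2],*box[2:],thr); k=mask(hl)
    print(nm,thr,"LR diff",[np.round(np.subtract(lr(m,v),lr(k,v)),2).tolist() for v in rows],"bot",[round(bot(m,u)-bot(k,u),2) for u in cols])
p=proj("scene",[[.52,.3,.1],[.53,.3,.1],[.52,.31,.1],[.52,.3,.11]]);print((p[1:]-p[0])/10)
E
```

```text
held 35 LR diff [[1.38, 1.12], [1.5, 1.38], [1.25, 1.12], [1.88, 1.38]] bot [np.float64(-1.12), np.float64(-0.88), np.float64(-0.75), np.float64(-0.5)]
held 45 LR diff [[0.75, 1.62], [0.75, 2.25], [0.75, 1.88], [1.25, 2.0]] bot [np.float64(-0.25), np.float64(-0.5), np.float64(0.12), np.float64(0.25)]
stack 35 LR diff [[0.62, -0.25], [0.62, -0.38], [0.88, -0.38], [1.25, -0.62]] bot [np.float64(-0.88), np.float64(-0.75), np.float64(-1.75)]
stack 45 LR diff [[0.25, 0.12], [0.0, -0.12], [0.25, -0.12], [0.75, -0.5]] bot [np.float64(-0.5), np.float64(-0.25), np.float64(-1.38)]
[[ 0.138   0.1987]
 [ 0.3603 -0.0323]
 [ 0.0539 -0.3242]]
```

apply_moves --targets '[{"travel":[2,-6,0],"roll":0,"jaw":50},{"travel":[0,0,15],"roll":0,"jaw":50},{"travel":[0,0,12],"roll":0,"jaw":50},{"travel":[0,0,3],"roll":0,"jaw":50},{"travel":[0,0,0],"roll":0,"jaw":50},{"travel":[0,0,0],"roll":0,"jaw":50}]'

```text
clock: 7.7
tool_pos: [0.5196, 0.2976, 0.1409]
orientation: [180.0, -0.0, 70.0]
force: [0.4, 0.3, -3.8]
opening: 0.0599
gripper_force: 30.0
```

apply_moves --targets '[{"travel":[0,0,2],"roll":0,"jaw":50},{"travel":[0,0,2],"roll":0,"jaw":50},{"travel":[0,0,2],"roll":0,"jaw":50},{"travel":[0,0,2],"roll":0,"jaw":50},{"travel":[0,0,0],"roll":0,"jaw":50}]'

```text
clock: 8.2
tool_pos: [0.5192, 0.2972, 0.1322]
orientation: [-180.0, 0.0, 70.0]
force: [-0.2, 0.1, -2.6]
opening: 0.0598
gripper_force: 30.0
```

Run:
```python
from h import *
s=ctrl.snapshot("scene")[:,:,::-1];cv2.imwrite("pics/scene3.png",s);o=ctrl.get_obs()
for k in("tool_pos","orientation","force","moment"):print(k,o[k])
```

```text
tool_pos [0.5193 0.2973 0.1324]
orientation [-179.9916    0.0175   69.9949]
force [-0.7796  0.3706 -3.0973]
moment [-0.1002 -0.0365  0.0002]
```

apply_moves --targets '[{"travel":[0,0,2],"roll":0,"jaw":50},{"travel":[0,0,2],"roll":0,"jaw":50},{"travel":[0,0,2],"roll":0,"jaw":50},{"travel":[0,0,0],"roll":0,"jaw":50}]'

```text
clock: 8.65
tool_pos: [0.5196, 0.2974, 0.1264]
orientation: [180.0, -0.0, 70.0]
force: [2.5, -0.3, -3.7]
opening: 0.0599
gripper_force: 30.0
```

Run:
```python
from h import *
s=ctrl.snapshot("scene")[:,:,::-1];t=ctrl.snapshot("top")[:,:,::-1];cv2.imwrite("pics/scene4.png",s);o=ctrl.get_obs()
a=np.hstack([crop(s,355,140,65,75,6),crop(t,150,195,60,75,6)]);cv2.imwrite("pics/c6.png",np.clip(a*1.8,0,255).astype(np.uint8))
for k in("tool_pos","orientation","force","moment"):print(k,o[k])
```

```text
tool_pos [0.5196 0.2974 0.1265]
orientation [179.9895  -0.0024  69.9993]
force [ 2.0914 -0.0802 -4.1142]
moment [-0.0621 -0.8191  0.0237]
```

View pics/c6.png

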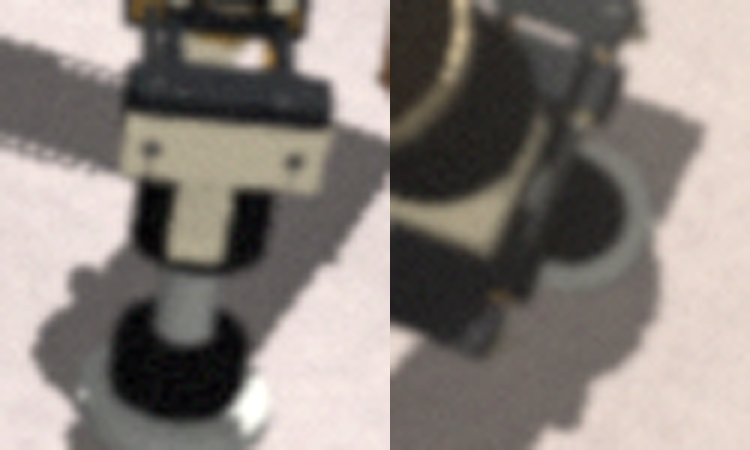

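The ring is now around the shaft top with only 2 N of side force towards +x. I'll ease 1 mm that way and keep lowering.

apply_moves --targets '[{"travel":[0,1,0],"roll":0,"jaw":50},{"travel":[0,0,3],"roll":0,"jaw":50},{"travel":[0,0,4],"roll":0,"jaw":50},{"travel":[0,0,4],"roll":0,"jaw":50},{"travel":[0,0,4],"roll":0,"jaw":50},{"travel":[0,0,0],"roll":0,"jaw":50}]'

```text
clock: 9.35
tool_pos: [0.5199, 0.2967, 0.1106]
orientation: [-180.0, 0.1, 70.0]
force: [0.2, -0.5, -2.6]
opening: 0.06
gripper_force: 30.0
```

apply_moves --targets '[{"travel":[0,0,5],"roll":0,"jaw":50},{"travel":[0,0,6],"roll":0,"jaw":50},{"travel":[0,0,6],"roll":0,"jaw":50},{"travel":[0,0,6],"roll":0,"jaw":50},{"travel":[0,0,4],"roll":0,"jaw":50},{"travel":[0,0,0],"roll":0,"jaw":50},{"travel":[0,0,1],"roll":0,"jaw":50},{"travel":[0,0,0],"roll":0,"jaw":50}]'

```text
clock: 10.15
tool_pos: [0.5204, 0.2971, 0.0837]
orientation: [180.0, -0.0, 70.0]
force: [0.5, 0.5, -2.5]
opening: 0.0598
gripper_force: 30.0
```

apply_moves --targets '[{"travel":[0,0,1],"roll":0,"jaw":50},{"travel":[0,0,1],"roll":0,"jaw":50},{"travel":[0,0,1],"roll":0,"jaw":50},{"travel":[0,0,0],"roll":0,"jaw":50}]'

```text
clock: 10.55
tool_pos: [0.5203, 0.297, 0.0805]
orientation: [-180.0, 0.0, 70.0]
force: [-0.2, -0.7, -2.4]
opening: 0.06
gripper_force: 30.0
```

apply_moves --targets '[{"travel":[0,0,1],"roll":0,"jaw":50},{"travel":[0,0,0],"roll":0,"jaw":50}]'

```text
clock: 10.75
tool_pos: [0.5204, 0.2971, 0.0804]
orientation: [180.0, -0.0, 70.0]
force: [-4.2, -0.6, 4.9]
opening: 0.0594
gripper_force: 30.0
```

Contact: the vertical force went from -2.4 to +4.9 N at the expected height. Next I release, wait, and withdraw straight up.

apply_moves --targets '[{"travel":[0,0,0],"roll":0,"jaw":80},{"travel":[0,0,0],"roll":0,"jaw":80},{"travel":[0,0,0],"roll":0,"jaw":80},{"travel":[0,0,0],"roll":0,"jaw":80},{"travel":[0,0,0],"roll":0,"jaw":80},{"travel":[0,0,0],"roll":0,"jaw":80},{"travel":[0,0,-15],"roll":0,"jaw":80},{"travel":[0,0,-30],"roll":0,"jaw":80},{"travel":[0,0,-40],"roll":0,"jaw":80},{"travel":[0,0,-30],"roll":0,"jaw":80}]'

```text
clock: 11.75
tool_pos: [0.5207, 0.2972, 0.1968]
orientation: [179.9, -0.1, 70.0]
force: [0.8, 0.8, 0.2]
opening: 0.0797
gripper_force: 0.0
```

apply_moves --targets '[{"travel":[0,0,0],"roll":7,"jaw":40},{"travel":[0,0,0],"roll":7,"jaw":40},{"travel":[0,0,0],"roll":7,"jaw":40},{"travel":[0,0,0],"roll":7,"jaw":40},{"travel":[0,0,0],"roll":7,"jaw":40},{"travel":[0,0,0],"roll":7,"jaw":40},{"travel":[0,0,0],"roll":7,"jaw":40},{"travel":[0,0,0],"roll":7,"jaw":40},{"travel":[0,0,0],"roll":7,"jaw":40},{"travel":[0,0,0],"roll":7,"jaw":40}]'

```text
clock: 12.75
tool_pos: [0.5203, 0.297, 0.1945]
orientation: [180.0, 0.0, -0.3]
force: [-1.2, -1.1, -0.1]
opening: 0.04
gripper_force: 0.0
```

apply_moves --targets '[{"travel":[-10,30,0],"roll":0,"jaw":40},{"travel":[-10,42,0],"roll":0,"jaw":40},{"travel":[-10,42,0],"roll":0,"jaw":40},{"travel":[-10,42,0],"roll":0,"jaw":40},{"travel":[-10,42,0],"roll":0,"jaw":40},{"travel":[-10,42,0],"roll":0,"jaw":40},{"travel":[-10,42,0],"roll":0,"jaw":40},{"travel":[-8,42,0],"roll":0,"jaw":40},{"travel":[-8,39,0],"roll":0,"jaw":40},{"travel":[0,0,0],"roll":0,"jaw":40}]'

```text
clock: 13.75
tool_pos: [0.4328, -0.0692, 0.1946]
orientation: [180.0, 0.0, -0.2]
force: [0.7, -0.5, -1.0]
opening: 0.0399
gripper_force: 0.0
```

Run:
```python
from h import *
s=ctrl.snapshot("scene")[:,:,::-1];t=ctrl.snapshot("top")[:,:,::-1];o=ctrl.get_obs()
print(o["tool_pos"],o["orientation"],o["joint_pos"])
a=np.hstack([crop(s,360,165,55,55,6),crop(t,155,200,55,55,6)]);b=np.hstack([crop(s,200,170,110,80,3),crop(t,255,160,110,80,3)])
cv2.imwrite("pics/c7.png",np.clip(np.vstack([a,b[:, :660]])*1.6,0,255).astype(np.uint8))
```

```text
[ 0.4342 -0.0668  0.1948] [-179.9898   -0.0334   -0.141 ] [ 17.1465   0.4103 -32.1618   0.0003 -57.393   72.7123]
```

View pics/c7.png

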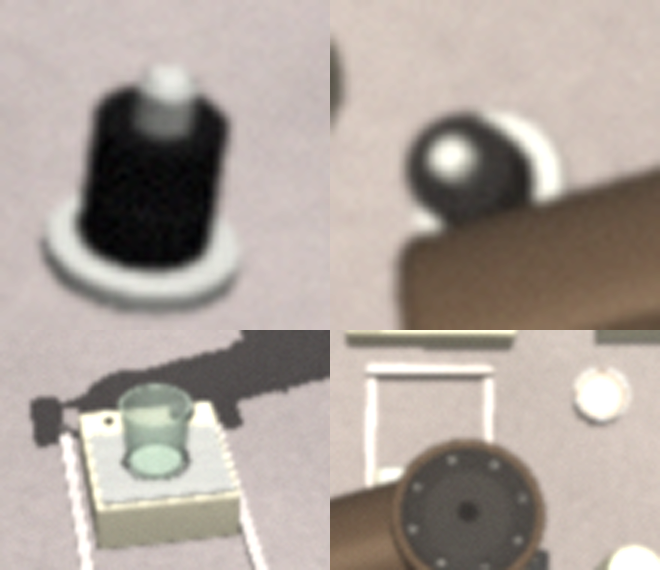

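The ring sits flat on the stack with the shaft showing above it, and the beaker is centred on the stirrer with the bay clear. I'm lowering behind the stirrer's rear face.

apply_moves --targets '[{"travel":[0,0,25],"roll":0,"jaw":40},{"travel":[0,0,35],"roll":0,"jaw":40},{"travel":[0,0,35],"roll":0,"jaw":40},{"travel":[0,0,35],"roll":0,"jaw":40},{"travel":[0,0,20],"roll":0,"jaw":40},{"travel":[0,0,7],"roll":0,"jaw":40},{"travel":[0,0,0],"roll":0,"jaw":40}]'

```text
clock: 14.55
tool_pos: [0.4343, -0.0653, 0.037]
orientation: [180.0, 0.1, 0.1]
force: [-0.2, -0.4, 0.5]
opening: 0.04
gripper_force: 0.0
```

apply_moves --targets '[{"travel":[3,0,0],"roll":0,"jaw":40},{"travel":[3,0,0],"roll":0,"jaw":40},{"travel":[3,0,0],"roll":0,"jaw":40},{"travel":[3,0,0],"roll":0,"jaw":40},{"travel":[3,0,0],"roll":0,"jaw":40},{"travel":[3,0,0],"roll":0,"jaw":40},{"travel":[3,0,0],"roll":0,"jaw":40},{"travel":[3,0,0],"roll":0,"jaw":40},{"travel":[3,0,0],"roll":0,"jaw":40}]'

```text
clock: 15.45
tool_pos: [0.4578, -0.0666, 0.0368]
orientation: [179.9, 0.4, -0.0]
force: [-16.6, 5.3, 11.8]
opening: 0.0401
gripper_force: 8.2
```

apply_moves --targets '[{"travel":[0,0,0],"roll":0,"jaw":40},{"travel":[0,0,0],"roll":0,"jaw":40}]'

```text
clock: 15.65
tool_pos: [0.4579, -0.0666, 0.0368]
orientation: [179.9, 0.4, -0.0]
force: [-10.1, 1.9, 6.4]
opening: 0.0402
gripper_force: 4.7
```

Run:
```python
from h import *
s=ctrl.snapshot("scene")[:,:,::-1];t=ctrl.snapshot("top")[:,:,::-1];o=ctrl.get_obs()
for k in("tool_pos","orientation","force","moment","gripper_force"):print(k,o[k])
a=np.hstack([crop(s,200,160,85,80,5),crop(t,255,180,65,80,5)])
cv2.imwrite("pics/c8.png",np.clip(a*1.6,0,255).astype(np.uint8))
```

```text
tool_pos [ 0.4579 -0.0666  0.0368]
orientation [179.9444   0.3645  -0.0374]
force [-8.4562  2.5419  6.7139]
moment [0.979  3.2033 0.344 ]
gripper_force 4.659280290361494
```

View pics/c8.png

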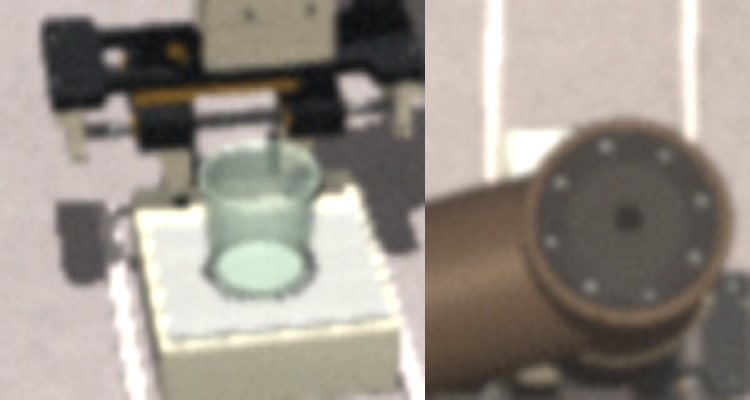

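The gripper is behind the stirrer and the beaker is upright. I'll check numerically whether the stirrer has moved.

Run:
```python
from h import *
s=ctrl.snapshot("scene")[:,:,::-1];cv2.imwrite("pics/scene5.png",s);a=cv2.imread("pics/scene0.png",0);b=cv2.cvtColor(np.ascontiguousarray(s),cv2.COLOR_BGR2GRAY)
up=lambda g:cv2.resize(g,None,fx=8,fy=8,interpolation=cv2.INTER_CUBIC)
for nm,(x,y,w,h) in(("frontL",(226,220,20,26)),("frontR",(265,215,20,26)),("beaker",(238,203,30,20)),("knobcorner",(240,192,28,10))):
    T=up(a[y:y+h,x:x+w]);R=up(b[y-8:y+h+8,x-8:x+w+8]);r=cv2.matchTemplate(R,T,cv2.TM_CCOEFF_NORMED);_,v,_,p=cv2.minMaxLoc(r);print(nm,v,p[0]/8-8,p[1]/8-8)
p=proj("scene",[[.605,-.066,.03],[.615,-.066,.03]]);print((p[1]-p[0])/10)
```

```text
frontL 0.9971161484718323 0.0 0.0
frontR 0.9964581727981567 0.0 0.0
beaker 0.9977263808250427 0.0 0.0
knobcorner 0.6261112689971924 -0.375 4.75
[0.0608 0.2483]
```

The stirrer hasn't moved yet; the fingers only just reached it and are also pressing down a little. I'll ease up slightly and push further in small steps.

apply_moves --targets '[{"travel":[0,0,-1],"roll":0,"jaw":40},{"travel":[0,0,0],"roll":0,"jaw":40}]'

```text
clock: 16.0
tool_pos: [0.4592, -0.0664, 0.0378]
orientation: [180.0, 0.2, -0.0]
force: [-4.6, 0.7, -2.9]
opening: 0.0397
gripper_force: 2.3
```

apply_moves --targets '[{"travel":[1,0,0],"roll":0,"jaw":40},{"travel":[1,0,0],"roll":0,"jaw":40}]'

```text
clock: 16.2
tool_pos: [0.462, -0.0663, 0.0379]
orientation: [180.0, 0.1, -0.0]
force: [-4.8, -0.5, -3.8]
opening: 0.0399
gripper_force: 2.3
```

apply_moves --targets '[{"travel":[2,0,0],"roll":0,"jaw":40},{"travel":[3,0,0],"roll":0,"jaw":40},{"travel":[4,0,0],"roll":0,"jaw":40},{"travel":[4,0,0],"roll":0,"jaw":40},{"travel":[4,0,0],"roll":0,"jaw":40},{"travel":[4,0,0],"roll":0,"jaw":40},{"travel":[4,0,0],"roll":0,"jaw":40},{"travel":[4,0,0],"roll":0,"jaw":40},{"travel":[4,0,0],"roll":0,"jaw":40},{"travel":[4,0,0],"roll":0,"jaw":40}]'

```text
clock: 17.2
tool_pos: [0.5007, -0.066, 0.0386]
orientation: [-180.0, 0.0, -0.0]
force: [-4.7, -0.9, -4.1]
opening: 0.0403
gripper_force: 2.3
```

Run:
```python
from h import *
s=ctrl.snapshot("scene")[:,:,::-1];t=ctrl.snapshot("top")[:,:,::-1];o=ctrl.get_obs()
cv2.imwrite("pics/scene6.png",s);cv2.imwrite("pics/top6.png",t)
for k in("tool_pos","force","moment"):print(k,o[k])
a=cv2.imread("pics/scene0.png",0);b=cv2.cvtColor(np.ascontiguousarray(s),cv2.COLOR_BGR2GRAY)
up=lambda g:cv2.resize(g,None,fx=8,fy=8,interpolation=cv2.INTER_CUBIC)
for nm,(x,y,w,h),z in(("frontL",(226,220,20,26),.03),("frontR",(265,215,20,26),.03),("beakerbase",(240,206,26,16),.05)):
    T=up(a[y:y+h,x:x+w]);R=up(b[y-8:y+h+28,x-8:x+w+20]);r=cv2.matchTemplate(R,T,cv2.TM_CCOEFF_NORMED);_,v,_,p=cv2.minMaxLoc(r)
    d=np.array([p[0]/8-8,p[1]/8-8]);c=np.array([x+w/2,y+h/2]);print(nm,v,d,(back("scene",[c+d],z)-back("scene",[c],z))[0])
```

```text
tool_pos [ 0.5015 -0.0659  0.0387]
force [-2.1753 -0.4754 -1.4504]
moment [-0.2149  0.9458 -0.0011]
frontL 0.9853919148445129 [ 2.    10.875] [ 0.0424 -0.0003]
frontR 0.9774771928787231 [ 3.5   10.875] [0.0438 0.0006]
beakerbase 0.9398427605628967 [ 2.75  10.375] [0.0439 0.0003]
```

apply_moves --targets '[{"travel":[2,0,0],"roll":0,"jaw":40},{"travel":[4,0,0],"roll":0,"jaw":40},{"travel":[5,0,0],"roll":0,"jaw":40},{"travel":[5,0,0],"roll":0,"jaw":40},{"travel":[5,0,0],"roll":0,"jaw":40},{"travel":[5,0,0],"roll":0,"jaw":40},{"travel":[5,0,0],"roll":0,"jaw":40},{"travel":[5,0,0],"roll":0,"jaw":40},{"travel":[5,0,0],"roll":0,"jaw":40},{"travel":[5,0,0],"roll":0,"jaw":40}]'

```text
clock: 18.3
tool_pos: [0.5447, -0.0664, 0.0387]
orientation: [180.0, 0.2, -0.0]
force: [-10.9, -0.2, 7.9]
opening: 0.0402
gripper_force: 5.8
```

apply_moves --targets '[{"travel":[4,0,0],"roll":0,"jaw":40},{"travel":[4,0,0],"roll":0,"jaw":40},{"travel":[3,0,0],"roll":0,"jaw":40},{"travel":[3,0,0],"roll":0,"jaw":40},{"travel":[2,0,0],"roll":0,"jaw":40},{"travel":[2,0,0],"roll":0,"jaw":40}]'

```text
clock: 18.9
tool_pos: [0.5625, -0.0664, 0.0387]
orientation: [180.0, 0.2, -0.0]
force: [-12.3, 0.8, 7.0]
opening: 0.0398
gripper_force: 5.7
```

apply_moves --targets '[{"travel":[2,0,0],"roll":0,"jaw":40},{"travel":[2,0,0],"roll":0,"jaw":40},{"travel":[2,0,0],"roll":0,"jaw":40},{"travel":[2,0,0],"roll":0,"jaw":40}]'

```text
clock: 19.3
tool_pos: [0.5706, -0.0663, 0.0387]
orientation: [180.0, 0.2, -0.0]
force: [-11.1, -0.2, 5.1]
opening: 0.0402
gripper_force: 5.3
```

apply_moves --targets '[{"travel":[1,0,0],"roll":0,"jaw":40},{"travel":[1,0,0],"roll":0,"jaw":40}]'

```text
clock: 19.5
tool_pos: [0.5725, -0.0664, 0.0387]
orientation: [180.0, 0.2, -0.0]
force: [-10.8, 1.0, 6.1]
opening: 0.0399
gripper_force: 5.7
```

apply_moves --targets '[{"travel":[1,0,0],"roll":0,"jaw":40},{"travel":[1,0,0],"roll":0,"jaw":40}]'

```text
clock: 19.7
tool_pos: [0.5746, -0.0664, 0.0387]
orientation: [180.0, 0.2, -0.0]
force: [-11.1, -0.3, 4.4]
opening: 0.0399
gripper_force: 5.1
```

apply_moves --targets '[{"travel":[1,0,0],"roll":0,"jaw":40},{"travel":[1,0,0],"roll":0,"jaw":40}]'

```text
clock: 19.9
tool_pos: [0.5764, -0.0664, 0.0387]
orientation: [180.0, 0.2, -0.0]
force: [-15.2, 1.5, 10.5]
opening: 0.0401
gripper_force: 7.2
```

apply_moves --targets '[{"travel":[1,0,0],"roll":0,"jaw":40},{"travel":[1,0,0],"roll":0,"jaw":40}]'

```text
clock: 20.1
tool_pos: [0.5764, -0.0664, 0.0387]
orientation: [180.0, 0.4, -0.0]
force: [-20.8, 4.8, 17.0]
opening: 0.04
gripper_force: 10.4
```

apply_moves --targets '[{"travel":[1,0,0],"roll":0,"jaw":40},{"travel":[1,0,0],"roll":0,"jaw":40}]'

```text
clock: 20.3
tool_pos: [0.5765, -0.0664, 0.0387]
orientation: [180.0, 0.6, -0.1]
force: [-27.3, 5.2, 22.5]
opening: 0.0402
gripper_force: 13.8
```

The tool stopped at x=0.5765 with the force rising, so the stirrer is home. I'll back off gently, withdraw and rise.

apply_moves --targets '[{"travel":[-2,0,0],"roll":0,"jaw":40},{"travel":[-2,0,0],"roll":0,"jaw":40},{"travel":[-2,0,0],"roll":0,"jaw":40},{"travel":[-4,0,0],"roll":0,"jaw":40},{"travel":[-15,0,0],"roll":0,"jaw":40},{"travel":[-25,0,0],"roll":0,"jaw":40},{"travel":[-25,0,-10],"roll":0,"jaw":40},{"travel":[-20,0,-40],"roll":0,"jaw":40},{"travel":[-10,0,-45],"roll":0,"jaw":40},{"travel":[0,0,-45],"roll":0,"jaw":40}]'

```text
clock: 21.3
tool_pos: [0.4772, -0.0658, 0.1811]
orientation: [-180.0, -0.2, 0.0]
force: [1.6, 1.3, -0.1]
opening: 0.0399
gripper_force: 0.0
```

apply_moves --targets '[{"travel":[0,0,-30],"roll":0,"jaw":40},{"travel":[0,0,0],"roll":0,"jaw":40},{"travel":[0,0,0],"roll":0,"jaw":40},{"travel":[0,0,0],"roll":0,"jaw":40}]'

```text
clock: 21.7
tool_pos: [0.4774, -0.0659, 0.2081]
orientation: [-180.0, -0.0, -0.0]
force: [-0.3, -0.4, 0.0]
opening: 0.0401
gripper_force: 0.0
```

Run:
```python
from h import *
s=ctrl.snapshot("scene")[:,:,::-1];t=ctrl.snapshot("top")[:,:,::-1];o=ctrl.get_obs()
for k in("tool_pos","force"):print(k,o[k])
a=np.hstack([crop(s,210,180,95,95,4),crop(t,250,160,65,95,4)]);b=np.hstack([crop(s,360,165,55,50,4),crop(t,155,200,55,50,4)])
b=cv2.copyMakeBorder(b,0,0,0,a.shape[1]-b.shape[1],0)
cv2.imwrite("pics/c9.png",np.clip(np.vstack([a,b])*1.6,0,255).astype(np.uint8))
```

```text
tool_pos [ 0.4771 -0.066   0.2076]
force [-0.5798 -0.0036 -0.8661]
```

View pics/c9.png

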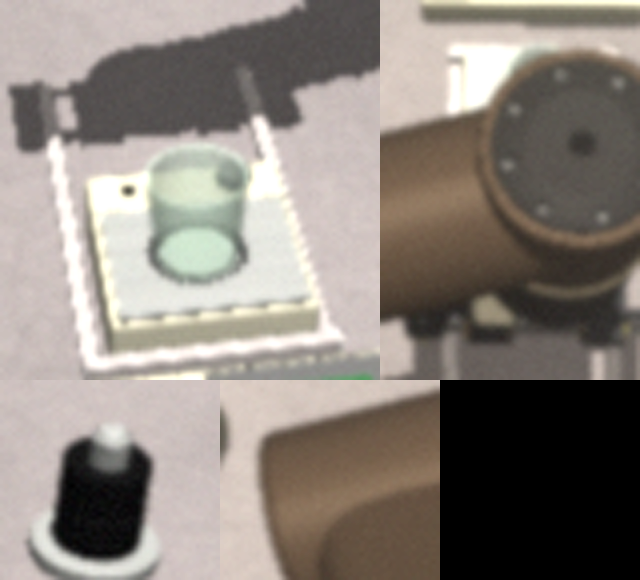

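The stirrer's front face is against the stop bar (edge about (110,345) to (325,325) in the crop). The beaker stands on the plate at (197,215) and the ring sits flat on the post at (105,495). I'm handing in.

```bash
python3 -c "
from plant import ctrl
print(ctrl.close_job())"
```

```text
the job is handed in; nothing more can be done
None
```

I handed the job in after about 22 s on the robot's clock: the last pictures show the ring flat on its post, the stirrer against the end stop and the beaker upright on its plate, but the hand-in call returned no verdict.

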